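# Test-thread the grip screws in the gauge block

### The job

Test-thread the three thumb screws from the black rack in the nuts of the gauge block: lugs into a nut's slots, then turn clockwise. Leave every screw that turns freely threaded fully home in a nut of its own and let go; do not force any screw that binds, but back it out and put it in the grey reject tray. Leave the other things on the bench where they are.

Things in the scene. Friction and masses are not known exactly. Their poses are not given: they have to be found in the camera images.
- screw_a: Steel thumb screw, 72 mm, 60 g; a, b, c look alike (any may bind). Stands tip down in the rack. Origin: centre of the flat tip; z to the head. Taper to 9 mm, 14 mm wide shank to 46; at 22 mm a 5 mm thick cross pin along x, ends 13 mm off the axis (2 lugs); 21 mm wide collar 46-50; spade head 50-72 mm, 30 wide along x, 10 thick along y: grip it across the thickness. Leaves the rack straight up.
- screw_b: Steel thumb screw, 72 mm, 60 g; a, b, c look alike (any may bind). Stands tip down in the rack. Origin: centre of the flat tip; z to the head. Taper to 9 mm, 14 mm wide shank to 46; at 22 mm a 5 mm thick cross pin along x, ends 13 mm off the axis (2 lugs); 21 mm wide collar 46-50; spade head 50-72 mm, 30 wide along x, 10 thick along y: grip it across the thickness. Leaves the rack straight up.
- screw_c: Steel thumb screw, 72 mm, 60 g; a, b, c look alike (any may bind). Stands tip down in the rack. Origin: centre of the flat tip; z to the head. Taper to 9 mm, 14 mm wide shank to 46; at 22 mm a 5 mm thick cross pin along x, ends 13 mm off the axis (2 lugs); 21 mm wide collar 46-50; spade head 50-72 mm, 30 wide along x, 10 thick along y: grip it across the thickness. Leaves the rack straight up.
- nut0 (a point): Centre of the mouth (top face, 52 mm above the bench) of a steel gauge nut 48 mm across; axes as the gauge block. Bore 17 mm; two slots along the block's x, one each side, 9 mm wide at the bore, take the lugs within about 0.2 rad. Straight down the pin meets the inner floor 16 mm below the mouth (tip 35.5 mm below it). nut1 and nut2 are alike.
- nut1 (a point): As nut0, the middle nut. Threading: from the slots turn clockwise seen from above while lowering: lugs run flat for 0.26 rad, then under a lip down a helix, 4.9 mm per rad, to a hard stop at about 1.35 rad (home, tip about 41 mm below the mouth). Play: 2 mm axially, 0.12 rad in tilt. A lug must turn back to the slots before the screw can be lifted out.
- nut2 (a point): As nut0, at the +x end. What is felt: a free screw turns to the stop at about 1.35 rad with little resistance; one that binds goes into the slots just the same, but comes up hard within about 0.45 rad of clockwise turning and must not be forced (over 1.5 N m is forcing); it comes out again straight up once turned back to the slots.
- gauge: Gauge block: aluminium plate 270 x 70 x 8 mm fixed to the bench, carrying three round steel gauge nuts in a row along its x. Origin under the plate's centre (the middle nut); x along the row.
- rack: Fixed black plastic rack 225 x 50 x 26 mm, three holes 15.5 mm wide and 18.5 mm deep, 80 mm apart along its x. Origin under its centre.
- tray: Fixed grey open reject tray, 130 (x) x 110 (y) x 40 mm high, walls and floor 4 mm. Origin under its centre.
- hexkey: Dark steel L-shaped hex key, 105 mm long, 6 mm thick; to be left alone. Origin under its centre.
- loadcell: Aluminium S-shaped load cell 50 x 25 x 38 mm; to be left alone. Origin under its centre.
- wheel: Steel grooved grip wheel lying flat, 80 mm wide, 28 mm high; to be left alone. Origin under its centre.
- oil: Small white bottle, 44 mm wide, 90 mm high; to be left alone. Origin under its centre.
- greasejar: Brown glass jar, 60 mm wide, 50 mm high; to be left alone. Origin under its centre.

How it is judged:
By the outcome, as a careful person would: the job done as asked, in the order asked, and still so for the second after the job is handed in, with the robot touching nothing.
It also fails if it takes over 72 s, if anything falls off the work surface, if the arm or the gripper's body presses on something with over 40 N, if the wrist force passes 120 N, or if a joint passes its speed limit or range.

### The arm

A 6-joint arm with a two-finger parallel gripper is mounted at the origin on the work surface. World frame = base frame: x ahead of the robot, y to its left, z up, the work surface at z = 0. Lengths are in mm, angles in rad, forces in N, time in s.
With the tool pointing down it reaches from about 350 to 975 mm from the base axis. Payload 7.1 kg.
Tool frame: the origin (TCP) lies at the very end of the fingers, on their centre line; the grasp point (between the pads) lies 19 mm behind it (ctrl.grasp_offset is the distance from the TCP to the grasp point, in mm); z points along the fingers, y is the line along which they close (so a half turn about z gives the same grasp; the last joint's range is limited). The gripper opens to 88 mm and grips with 3 to 60 N. Pads are 20 mm wide; open, the fingers measure 115 mm over their backs; the gripper's body (75 mm by 178 mm) begins 61 mm behind the grasp point.
Start: joints at [1.319, 0.423, 1.63, -0, 1.089, -0.019], TCP at [144.158, 608.131, 222.675] pointing down, gripper open.
Joint ranges: [-3, 3], [-0.9, 2.11], [0.09, 2.58], [-1.31, 4.45], [0.11, 2.69], [-2.54, 2.54]. Speed limits (rad/s): [2.39, 2.39, 3.01, 3.14, 3.14, 3.14].

### API

Orientations are given as a rotation vector (axis times angle).
In Python, from workcell import ctrl, viewer, ticket, models gives the robot as it stands.
- The arm moves only by the tool play_rows, never from a script. Its arguments are lists of equal length, an entry for each row: "dp": the shift along the world's x, y, z in mm, a list of three; "yaw": the turn about the world's z in degrees. In form: {"dp": [[tx, ty, tz], ...], "yaw": [yaw, ...]}. A call has 1 to 8 rows; each row shifts and turns the commanded pose from where the row before left it; what a row does not reach is not made up. A row lasts 1/12 s, in which the tool goes at most 41.7 mm and 7.16 degrees, less where a joint would pass 70% of its speed; a pose out of reach is approached as far as the arm can. A call is refused whole if a number of a shift passes 41.7 or a number of a turn 7.16, either way. A call with a gripper value outside its range is refused whole. "gripper" is the closure, from 0 (fully open) to 1 (shut), set as the call begins (left out, the last holds). The fingers move at their own pace and stop on an object; the grip force is fixed at half the most. Time passes only in rows, so rows that do not move let the fingers close. It gives the time, the measured TCP pose, the force, the opening and the grip force at its end, in the units of the state.
- ctrl.get_obs(): the state, without advancing time (a new reading comes with each control period).
- viewer.get_image(name): name is "scene" or "top" or "wrist"; returns a dict with "pixels" (480x640x3 uint8, red, green, blue), "range_z" (480x640 float32, mm along the optical axis (not along the pixel's ray), 0 where there is no reading), "fx", "fy", "cx", "cy" (pixels), "dist_coeffs" ([k1, k2, p1, p2, k3] as OpenCV has them; the pictures are not rectified), "T" (4x4, takes a point from camera to world coordinates); the wrist camera has in their place "hand_eye" (4x4, takes a point from camera to tool coordinates, whose origin is the TCP and whose axes are the flange's). Camera axes: x right, y up, looking along -z (the intrinsics and any distortion apply to the point x, -y, -z); pixel columns grow to the right and rows downward; lengths in mm; the calibration is good to about 2 mm. A picture is of the moment at which its call begins: read the wrist's pose just before it.
- ticket.close_job(): hands the job in; it is judged then, once.
Trained networks look in a picture, given as the dict that the camera call returned (one of the last four; its "shot" number tells which), for a name from the list of things; names that differ only in an ending like _2 or _b are one class to them, and where a whole thing is asked for, a point or a joint stands for the part that bears it (a point fixed in the world has none). Each returns a list of dicts, best first, with "conf" (0 to 1); they miss things now and then, are a little off and sometimes report something else, mostly with a low value. They report only what shows in the picture. A call takes as long as a camera call.
- models.look_for(picture, name): "bbox" ([centre column, centre row, width, height] in pixels, round what is visible of it).
- models.landmark_of(picture, name): "location" ([column, row] in pixels: a listed point, or the origin of a listed thing).
The state is a dict: "t": time; "qpos": joint angles; "qvel": joint speeds; "joint_torque": joint torques, N m; "ee_pos": TCP position; "orientation": TCP orientation; "ft_force": force on the tool from outside, world axes, zero at the start; "moment": the same for the moment, N m; "width": finger opening in mm; "grasp_force": force on a finger pad.
Only numpy, scipy, OpenCV 4.12 (cv2) and the standard library are available. Lean on these libraries where they do the work, as an engineer would, in place of code of your own. Each camera call takes 0.05 s, during which the arm holds its last target. There are 200 camera calls.

## Working session

There is one attempt and no reset: what is moved stays moved. The work goes in short steps, Python scripts to look and compute and a tool call to move; the robot and the scene stay as the last step left them, time stands still between calls to the robot, and variables do not carry over. Pictures are saved under pics/ and viewed, at most 10 in all, crops included, and the job is handed in when it is done.

Besides the shell and the picture viewer there is one more tool, called after "Call:" as name(argument=value, ...), one argument or row to a line, values as JSON. play_rows: Moves the arm, as the interface text tells. Its arguments: {"type":"object","properties":{"dp":{"type":"array"},"yaw":{"type":"array"},"gripper":{"type":"number"}},"required":["dp","yaw"]}

```bash
mkdir -p pics; cat > h.py <<'E'
import numpy as np, cv2
from scipy.spatial.transform import Rotation as R
from workcell import ctrl, viewer, ticket, models
def shot(n):
    o=ctrl.get_obs(); p=viewer.get_image(n)
    if n=="wrist":
        T=np.eye(4);T[:3,:3]=R.from_rotvec(o["orientation"]).as_matrix();T[:3,3]=o["ee_pos"]
        p["TW"]=T@np.array(p["hand_eye"])
    else: p["TW"]=np.array(p["T"])
    return p
def K(p): return np.array([[p["fx"],0,p["cx"]],[0,p["fy"],p["cy"]],[0,0,1.]])
def ray(p,uv):
    x,y=cv2.undistortPoints(np.array([[uv]],float),K(p),np.array(p["dist_coeffs"],float))[0,0]
    return p["TW"][:3,3],p["TW"][:3,:3]@np.array([x,-y,-1])
def atz(p,uv,z):
    o,d=ray(p,uv); return o+d*(z-o[2])/d[2]
def cloud(p):
    v,u=np.mgrid[0:480,0:640]
    n=cv2.undistortPoints(np.stack([u.ravel(),v.ravel()],1)[:,None].astype(float),K(p),np.array(p["dist_coeffs"],float))[:,0].reshape(480,640,2)
    z=p["range_z"]
    c=np.stack([n[...,0]*z,-n[...,1]*z,-z],-1)
    return c@p["TW"][:3,:3].T+p["TW"][:3,3]
def save(p,f): cv2.imwrite("pics/"+f,p["pixels"][...,::-1])
E
python3 - <<'E'
from h import *
o=ctrl.get_obs(); print({k:np.round(v,3) for k,v in o.items()})
p=shot("top"); save(p,"top0.png")
print(np.round(p["TW"],3))
for n,z in dict(screw_a=8,nut0=52,nut1=52,nut2=52,gauge=0,rack=0,tray=0,hexkey=0,wheel=0,oil=0,greasejar=0,loadcell=0).items():
    for r in models.landmark_of(p,n)[:4]: print(n,round(r["conf"],2),np.round(r["location"]),np.round(atz(p,r["location"],z)))
q=shot("scene"); save(q,"scene0.png")
cv2.imwrite("pics/both.png",cv2.resize(np.hstack([p["pixels"],q["pixels"]])[...,::-1],(800,300)))
E
```

```text
{'t': np.float64(0.0), 'qpos': array([ 1.319,  0.424,  1.631,  0.   ,  1.089, -0.019]), 'qvel': array([-0.001, -0.001,  0.002, -0.002, -0.001,  0.001]), 'joint_torque': array([ 2.0000e-03, -5.4462e+01, -2.7367e+01,  6.4000e-02,  2.3000e-02,
       -0.0000e+00]), 'ee_pos': array([144.029, 607.619, 221.937]), 'orientation': array([-3.65e-01, -3.12e+00,  2.00e-03]), 'ft_force': array([-0.07 ,  0.253,  0.448]), 'moment': array([ 0.002,  0.022, -0.016]), 'grasp_force': np.float64(0.0), 'width': np.float64(88.009)}
[[-1.700000e-02  9.840000e-01 -1.770000e-01  4.294680e+02]
 [-1.000000e+00 -1.800000e-02 -6.000000e-03  6.316000e+00]
 [-9.000000e-03  1.770000e-01  9.840000e-01  1.120828e+03]
 [ 0.000000e+00  0.000000e+00  0.000000e+00  1.000000e+00]]
screw_a 0.75 [436. 257.] [ 591. -206.    8.]
screw_a 0.63 [425. 346.] [ 435. -178.    8.]
screw_a 0.58 [428. 301.] [ 512. -187.    8.]
nut0 0.87 [295. 343.] [443.  47.  52.]
nut0 0.66 [294. 296.] [522.  47.  52.]
nut0 0.66 [298. 249.] [603.  40.  52.]
nut1 0.87 [295. 343.] [443.  47.  52.]
nut1 0.66 [294. 296.] [522.  47.  52.]
nut1 0.66 [298. 249.] [603.  40.  52.]
nut2 0.87 [295. 343.] [443.  47.  52.]
nut2 0.66 [294. 296.] [522.  47.  52.]
nut2 0.66 [298. 249.] [603.  40.  52.]
gauge 0.76 [298. 299.] [521.  42.   0.]
rack 0.81 [433. 304.] [ 509. -197.    0.]
rack 0.62 [299. 248.] [614.  41.   0.]
tray 0.94 [153. 331.] [470. 300.   0.]
tray 0.56 [428. 305.] [ 507. -188.    0.]
hexkey 0.52 [369. 284.] [545. -85.   0.]
hexkey 0.43 [150. 331.] [469. 305.   0.]
oil 0.64 [494. 194.] [ 708. -320.    0.]
greasejar 0.85 [253. 174.] [754. 123.   0.]
greasejar 0.71 [225. 303.] [516. 174.   0.]
loadcell 0.66 [254. 173.] [757. 122.   0.]
loadcell 0.62 [224. 303.] [517. 175.   0.]
```

View pics/top0.png

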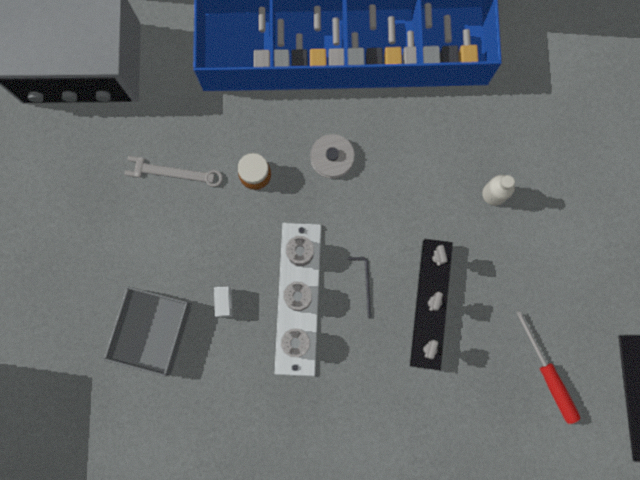

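View pics/scene0.png

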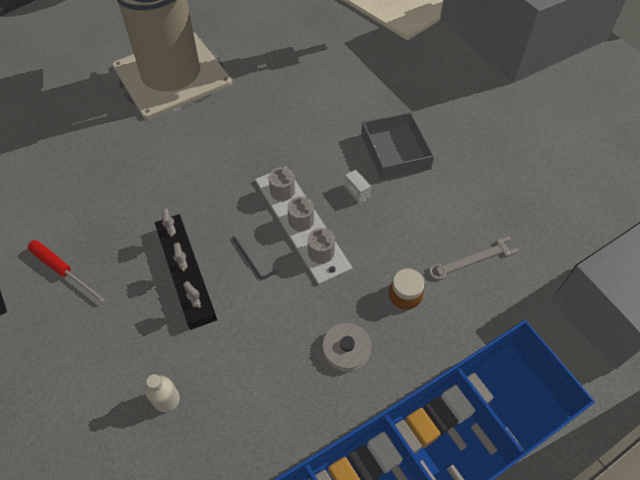

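The top picture shows the rack with its three screws at about (433,305), the nuts at (299,249), (297,295) and (295,343), and the tray at (148,330). The hex key is near (369,285), the load cell at (223,302), the jar at (254,170) and the wheel at (332,156). The network's third-party hits for tray and loadcell on other objects are wrong.

```bash
python3 - <<'E'
from h import *
p=shot("wrist"); print(np.round(p["hand_eye"],3),p["fx"],p["dist_coeffs"])
print(np.round(p["TW"],3)); 
E
```

```text
[[ 2.00000e-03  9.54000e-01  3.00000e-01  8.23300e+01]
 [ 1.00000e+00 -2.00000e-03  0.00000e+00  7.77000e-01]
 [ 1.00000e-03  3.00000e-01 -9.54000e-01 -1.61728e+02]
 [ 0.00000e+00  0.00000e+00  0.00000e+00  1.00000e+00]] 410.8158239865139 [-0.07580746  0.          0.          0.          0.        ]
[[ 2.29000e-01 -9.29000e-01 -2.92000e-01  6.42370e+01]
 [ 9.73000e-01  2.18000e-01  6.90000e-02  6.27892e+02]
 [-0.00000e+00 -3.00000e-01  9.54000e-01  3.84422e+02]
 [ 0.00000e+00  0.00000e+00  0.00000e+00  1.00000e+00]]
```

Call:
play_rows(
  dp=[
    [20, -35, 5],
    [20, -35, 5],
    [20, -35, 5],
    [20, -35, 5],
    [20, -35, 5],
    [20, -35, 5],
    [20, -35, 5],
    [20, -35, 5],
  ],
  yaw=[0, 0, 0, 0, 0, 0, 0, 0],
)

```text
t: 1.42
ee_pos: [304.7, 326.5, 263.1]
orientation: [0.364, 3.12, 0.001]
ft_force: [1.5, 0.6, -0.4]
width: 87.7
grasp_force: 0.0
```

Call:
play_rows(
  dp=[
    [27, -35, -2],
    [27, -35, -2],
    [27, -35, -2],
    [27, -35, -2],
    [27, -35, -2],
    [27, -35, -2],
    [27, -35, -2],
    [27, -35, -2],
  ],
  yaw=[0, 0, 0, 0, 0, 0, 0, 0],
)

```text
t: 2.08
ee_pos: [508.6, 62.5, 247.8]
orientation: [0.365, 3.12, 0.0]
ft_force: [-0.2, 0.4, 0.7]
width: 87.8
grasp_force: 0.0
```

Call:
play_rows(
  dp=[
    [0, 0, 0],
    [0, 0, 0],
  ],
  yaw=[0, 0],
)

```text
t: 2.25
ee_pos: [508.4, 62.7, 247.4]
orientation: [-0.371, -3.119, -0.0]
ft_force: [-0.7, -0.0, -0.5]
width: 87.6
grasp_force: 0.0
```

```bash
python3 - <<'E'
from h import *
o=ctrl.get_obs(); print(np.round(o["qpos"],3),np.round(o["ee_pos"],1))
p=shot("wrist"); save(p,"w1.png"); np.savez("w1.npz",**{k:p[k] for k in("pixels","range_z","TW","fx","fy","cx","cy","dist_coeffs")})
for n,z in dict(nut0=52,nut1=52,nut2=52,gauge=0,hexkey=0).items():
    for r in models.landmark_of(p,n)[:4]: print(n,round(r["conf"],2),np.round(r["location"]),np.round(atz(p,r["location"],z),1))
E
```

```text
[ 0.099  0.227  1.853  0.     1.062 -1.235] [508.4  62.7 247.4]
nut0 0.92 [282. 138.] [445.4  47.   52. ]
nut0 0.74 [300. 226.] [524.1  43.3  52. ]
nut0 0.6 [318. 306.] [606.  40.  52.]
nut1 0.92 [282. 138.] [445.4  47.   52. ]
nut1 0.74 [300. 226.] [524.1  43.3  52. ]
nut1 0.6 [318. 306.] [606.  40.  52.]
nut2 0.92 [282. 138.] [445.4  47.   52. ]
nut2 0.74 [300. 226.] [524.1  43.3  52. ]
nut2 0.6 [318. 306.] [606.  40.  52.]
gauge 0.93 [304. 210.] [522.3  45.7   0. ]
hexkey 0.73 [194. 252.] [540.  -80.2   0. ]
```

View pics/w1.png

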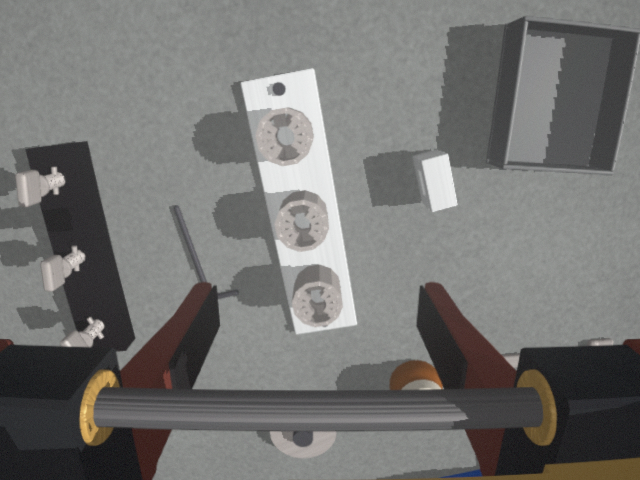

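Call:
play_rows(
  dp=[
    [0, -32, 0],
    [0, -32, 0],
    [0, -32, 0],
    [0, -32, 0],
    [0, -32, 0],
    [0, -32, 0],
    [0, -32, 0],
    [0, -28, 0],
  ],
  yaw=[0, 0, 0, 0, 0, 0, 0, 0],
)

```text
t: 3.22
ee_pos: [507.5, -188.4, 247.9]
orientation: [0.363, 3.12, -0.0]
ft_force: [1.0, -0.1, 1.1]
width: 87.6
grasp_force: 0.0
```

Call:
play_rows(
  dp=[
    [0, 0, 0],
    [0, 0, 0],
  ],
  yaw=[0, 0],
)

```text
t: 3.38
ee_pos: [507.4, -187.7, 247.7]
orientation: [0.367, 3.12, 0.0]
ft_force: [-0.3, -0.6, -0.3]
width: 87.7
grasp_force: 0.0
```

```bash
cat > a2.py <<'E'
from h import *
d=dict(np.load("w1.npz")); c=cloud(d)
for g in [(445,47),(524,43),(605,40)]:
    m=(np.hypot(c[...,0]-g[0],c[...,1]-g[1])<32)&(np.abs(c[...,2]-52)<6)
    P=c[m]; (x,y),r=cv2.minEnclosingCircle(P[:,:2].astype(np.float32)); print("nut",g,len(P),round(x,1),round(y,1),round(r,1),"z",np.round(np.median(P[:,2]),1),"median xy",np.round(np.median(P[:,:2],0),1))
o=ctrl.get_obs(); print(np.round(o["qpos"],3),np.round(o["ee_pos"],1))
p=shot("wrist"); save(p,"w2.png"); np.savez("w2.npz",**{k:p[k] for k in("pixels","range_z","TW","fx","fy","cx","cy","dist_coeffs")})
c=cloud(p)
for n,z in dict(screw_a=7.5,rack=0).items():
    for r in models.landmark_of(p,n)[:4]:
        w=atz(p,r["location"],z); print(n,round(r["conf"],2),np.round(r["location"]),np.round(w,1))
m=(c[...,2]>66)&(c[...,2]<84)&(p["range_z"]>0)
k,l,s,ce=cv2.connectedComponentsWithStats(m.astype(np.uint8))
for i in range(1,k):
    if s[i,4]<60: continue
    P=c[l==i]; (x,y),(w,h),a=cv2.minAreaRect(P[:,:2].astype(np.float32))
    cen=P.mean(0);ev,V=np.linalg.eigh(np.cov(P[:,:2].T))
    print("blob",s[i],"px",np.round(ce[i]),"mean",np.round(cen,1),"rect",round(x,1),round(y,1),round(w,1),round(h,1),round(a,1),"pca",np.round(np.sqrt(ev)*3.46,1),round(np.degrees(np.arctan2(V[1,1],V[0,1])),1),"zmax",P[:,2].max())
E
python3 a2.py
```

```text
nut (445, 47) 1739 445.1 49.1 24.8 z 51.6 median xy [444.6  49.1]
nut (524, 43) 1618 524.5 44.0 24.8 z 51.5 median xy [523.9  44.6]
nut (605, 40) 1433 604.4 39.0 25.2 z 51.4 median xy [603.3  40.3]
[-0.376  0.27   1.793  0.     1.078 -1.713] [ 507.4 -187.7  247.7]
screw_a 0.93 [322. 270.] [ 587.3 -200.8    7.5]
screw_a 0.84 [308. 115.] [ 431.5 -178.9    7.5]
rack 0.88 [313. 196.] [ 510.3 -192.2    0. ]
blob [298  95  16  39 491] px [306. 114.] mean [ 429.7 -178.2   78.5] rect 429.8 -178.3 10.1 29.3 71.0 pca [ 9.9 28.6] 161.0 zmax 81.42080482201601
blob [308 194  14  37 428] px [314. 212.] mean [ 507.7 -189.8   78. ] rect 508.7 -190.1 9.9 29.5 72.4 pca [ 9.8 30.2] 162.0 zmax 80.8096825140289
blob [312 281  21  34 419] px [322. 298.] mean [ 585.9 -201.7   76.8] rect 587.9 -202.2 29.7 10.3 10.4 pca [10.3 30.6] -168.6 zmax 80.53618567458659
```

View pics/w2.png

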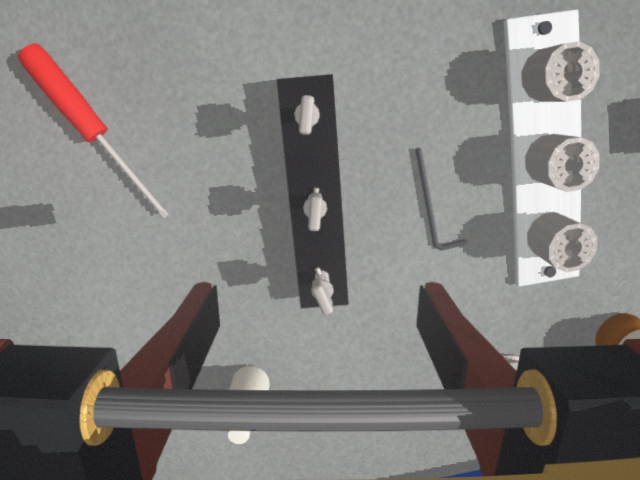

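The heads show at (307,115), (316,210) and (322,295), with long axes at about -19°, -18° and +11°. Going over the first one.

Call:
play_rows(
  dp=[
    [-19.4, 2.4, -29.5],
    [-19.4, 2.4, -29.5],
    [-19.4, 2.3, -29.5],
    [-19.4, 2.3, -29.5],
    [0, 0, 0],
    [0, 0, 0],
  ],
  yaw=[-1.4, -1.4, -1.4, -1.4, 0, 0],
  gripper=0.4,
)

```text
t: 4.03
ee_pos: [429.1, -176.8, 129.2]
orientation: [-0.514, -3.096, -0.001]
ft_force: [0.7, 0.0, 0.7]
width: 53.6
grasp_force: 0.0
```

```bash
cat > near.py <<'E'
from h import *
import sys
o=ctrl.get_obs(); Rm=R.from_rotvec(o["orientation"]).as_matrix(); tx=np.degrees(np.arctan2(Rm[1,0],Rm[0,0]))
print("t",o["t"],"ee",np.round(o["ee_pos"],1),"toolx deg",round((tx+90)%180-90,1),"tilt",np.round(Rm[:,2],4),"q",np.round(o["qpos"],2),"w",round(o["width"],1))
p=shot("wrist"); save(p,sys.argv[1]+".png"); c=cloud(p)
m=(c[...,2]>60)&(c[...,2]<84)&(p["range_z"]>0)&(np.hypot(c[...,0]-o["ee_pos"][0],c[...,1]-o["ee_pos"][1])<35)
k,l,s,ce=cv2.connectedComponentsWithStats(m.astype(np.uint8))
for i in range(1,k):
    if s[i,4]<100: continue
    Q=c[l==i]; P=Q[Q[:,2]>np.percentile(Q[:,2],95)-4.5]; (x,y),wh,a=cv2.minAreaRect(P[:,:2].astype(np.float32))
    ev,V=np.linalg.eigh(np.cov(P[:,:2].T)); an=np.degrees(np.arctan2(V[1,1],V[0,1]))
    print("blob px",np.round(ce[i]),len(P),"mean",np.round(P.mean(0),1),"rect",np.round([x,y,*wh],1),"pca",np.round(np.sqrt(ev)*3.46,1),"deg",round((an+90)%180-90,1),"ztop",round(np.percentile(Q[:,2],95),1))
for r in models.landmark_of(p,"screw_a")[:3]: print("lm",round(r["conf"],2),np.round(atz(p,r["location"],7.5),1))
E
python3 near.py w3
```

```text
t 4.0333 ee [ 429.1 -176.8  129.2] toolx deg -18.8 tilt [-0.0027  0.0013 -1.    ] q [-0.42  0.34  2.04  0.    0.76 -1.66] w 53.6
blob px [315. 260.] 876 mean [ 429.3 -177.8   78.5] rect [ 429.9 -178.     9.7   29.2] pca [ 9.8 28.9] deg -18.9 ztop 79.8
lm 0.89 [ 432.6 -180.6    7.5]
lm 0.88 [ 510.8 -190.9    7.5]
```

View pics/w3.png

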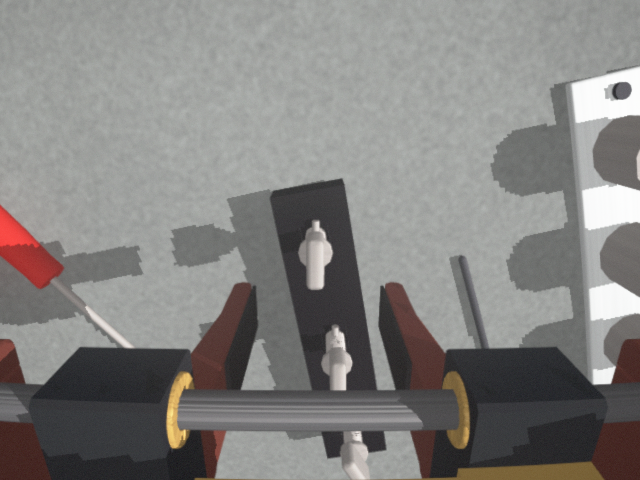

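The head sits at about (315,260), aligned between the fingers, so I can descend and grip.

Call:
play_rows(
  dp=[
    [0.8, -1.2, -20],
    [0, 0, -20],
    [0, 0, -20],
    [0, 0, -9],
    [0, 0, 0],
  ],
  yaw=[0, 0, 0, 0, 0],
)

```text
t: 4.55
ee_pos: [431.8, -179.3, 60.3]
orientation: [-0.516, -3.099, -0.0]
ft_force: [-0.3, -0.1, 0.1]
width: 52.6
grasp_force: 0.0
```

Call:
play_rows(
  dp=[
    [0, 0, 0],
    [0, 0, 0],
    [0, 0, 0],
    [0, 0, 0],
    [0, 0, 0],
    [0, 0, 0],
  ],
  yaw=[0, 0, 0, 0, 0, 0],
  gripper=1.0,
)

```text
t: 5.05
ee_pos: [431.0, -179.5, 61.0]
orientation: [0.517, 3.098, -0.0]
ft_force: [-0.0, 1.1, 0.5]
width: 16.1
grasp_force: 0.0
```

Call:
play_rows(
  dp=[
    [0, 0, 0],
    [0, 0, 0],
    [0, 0, 0],
  ],
  yaw=[0, 0, 0],
)

```text
t: 5.3
ee_pos: [430.9, -179.4, 60.8]
orientation: [0.517, 3.098, -0.0]
ft_force: [0.1, -0.8, 4.2]
width: 9.8
grasp_force: 30.0
```

Call:
play_rows(
  dp=[
    [0, 0, 10],
    [0, 0, 20],
    [0, 0, 30],
    [0, 0, 30],
  ],
  yaw=[0, 0, 0, 0],
)

```text
t: 5.63
ee_pos: [429.8, -178.9, 151.5]
orientation: [-0.517, -3.096, -0.001]
ft_force: [-0.3, -0.3, -0.7]
width: 9.6
grasp_force: 30.0
```

```bash
python3 - <<'E'
from h import *
print([np.round(ctrl.get_obs()[k],2) for k in("ee_pos","ft_force","moment","width","grasp_force")])
p=shot("wrist"); save(p,"w4.png")
E
```

```text
[array([ 429.8 , -178.89,  151.46]), array([-0.25, -0.29, -0.66]), array([ 0.02, -0.03,  0.  ]), np.float64(9.65), np.float64(30.0)]
```

View pics/w4.png

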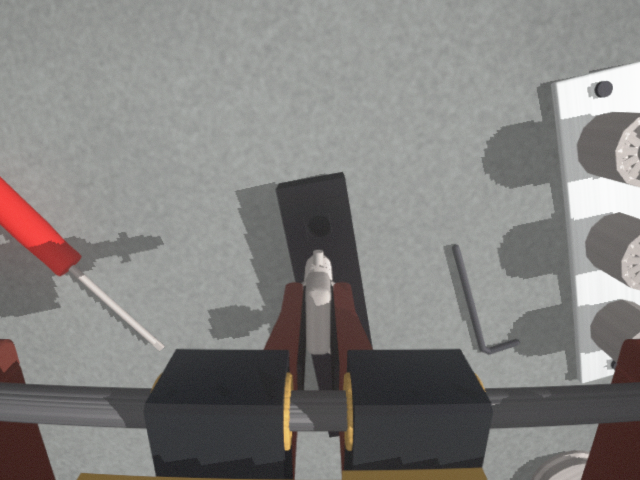

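The screw is in the fingers and clear of the rack, with its lug visible at (318,257). Moving beside nut0 for a near check.

Call:
play_rows(
  dp=[
    [10.7, 32.3, 0],
    [10.7, 32.3, 0],
    [10.7, 32.3, 0],
    [10.7, 32.3, 0],
    [10.7, 32.3, 0],
    [10.7, 32.3, 0],
    [10.7, 32.3, 0],
    [0, 0, 0],
  ],
  yaw=[2.3, 2.3, 2.2, 2.3, 2.2, 2.3, 2.2, 0],
)

```text
t: 6.35
ee_pos: [507.6, 51.2, 151.3]
orientation: [0.077, 3.138, 0.002]
ft_force: [1.1, -0.6, -0.0]
width: 9.8
grasp_force: 30.0
```

Call:
play_rows(
  dp=[
    [0, 0, 0],
    [0, 0, 0],
  ],
  yaw=[0, 0],
)

```text
t: 6.52
ee_pos: [505.1, 46.7, 150.6]
orientation: [-0.085, -3.14, 0.0]
ft_force: [-0.2, -0.5, 0.1]
width: 9.8
grasp_force: 30.0
```

```bash
cat > nut.py <<'E'
from h import *
import sys
o=ctrl.get_obs(); Rm=R.from_rotvec(o["orientation"]).as_matrix(); tx=np.degrees(np.arctan2(Rm[1,0],Rm[0,0]))
ee=np.array(o["ee_pos"])
print("t",o["t"],"ee",np.round(ee,1),"toolx deg",round((tx+90)%180-90,1),"tilt",np.round(Rm[:,2],4),"q",np.round(o["qpos"],2),"mom",np.round(o["moment"],2))
p=shot("wrist"); save(p,sys.argv[1]+".png"); c=cloud(p)
for r in models.landmark_of(p,"nut0")[:3]:
    uv=r["location"]; g=atz(p,uv,52)
    m=(np.hypot(c[...,0]-g[0],c[...,1]-g[1])<30)&(np.abs(c[...,2]-52)<3)&(p["range_z"]>0); P=c[m]
    (x,y),rr=cv2.minEnclosingCircle(P[:,:2].astype(np.float32))
    print("nut",round(r["conf"],2),np.round(uv),"lm",np.round(g,1),"circ",round(x,1),round(y,1),round(rr,1),"mean",np.round(P.mean(0),1))
# held screw: points in tool frame
t=(c-ee)@Rm
m=(p["range_z"]>0)&(np.abs(t[...,1])<15)&(t[...,0]>-5)&(t[...,0]<25)&(t[...,2]>0)&(t[...,2]<55)
P=t[m]; L=P[(P[:,2]>20)&(P[:,2]<42)]; C=P[(P[:,2]<8)]
for n,q in(("lower",L),("collar",C)):
    if len(q): print(n,len(q),"x max",np.round(np.percentile(q[:,0],[50,90,98]),1),"y",np.round(np.percentile(q[:,1],[2,50,98]),1),"z",np.round(np.percentile(q[:,2],[2,50,98]),1))
S=L[L[:,0]>10.5]; 
if len(S): print("lug",len(S),np.round(S.mean(0),1),np.round(S.min(0),1),np.round(S.max(0),1))
E
python3 nut.py w5
```

```text
t 6.5167 ee [505.1  46.7 150.6] toolx deg -3.1 tilt [-7.e-04 -3.e-04 -1.e+00] q [ 0.07  0.36  1.94 -0.    0.85 -1.45] mom [-0.01  0.02 -0.  ]
nut 0.95 [316. 147.] lm [446.4  49.1  52. ] circ 444.8 49.1 24.9 mean [444.4  48.9  51.6]
nut 0.9 [316. 365.] lm [604.9  40.8  52. ] circ 608.8 40.7 20.3 mean [613.5  44.3  51.2]
nut 0.8 [312. 262.] lm [522.7  42.7  52. ] circ 524.4 44.2 24.8 mean [519.4  44.   51.5]
lower 448 x max [ 6.8 12.7 13.7] y [-5.8  0.8  7.1] z [21.7 29.7 41.1]
collar 64 x max [ 8.8 15.1 15.4] y [-10.3   0.8  12.5] z [0.1 3.8 7. ]
lug 90 [12.5  0.6 30.4] [10.5 -1.7 27.7] [14.5  2.8 34.1]
```

View pics/w5.png

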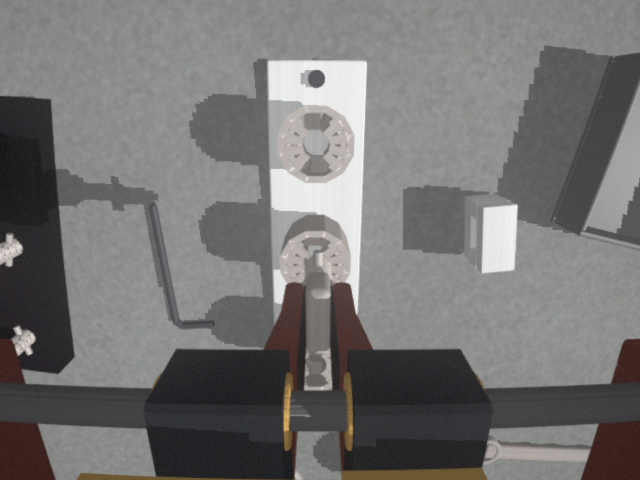

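Nut0 shows at (316,147) with its slots vertical in the picture, in line with the lug at (318,260). Moving over it and starting down.

Call:
play_rows(
  dp=[
    [-29.6, 0.8, -10],
    [-29.6, 0.8, -10],
    [0, 0, -10],
    [0, 0, 0],
    [0, 0, 0],
  ],
  yaw=[-0.4, 0, 0, 0, 0],
)

```text
t: 7.03
ee_pos: [446.8, 47.6, 120.7]
orientation: [0.099, 3.14, -0.0]
ft_force: [0.3, 0.5, -0.3]
width: 10.0
grasp_force: 30.0
```

```bash
python3 nut.py w6
```

```text
t 7.0333 ee [446.8  47.6 120.7] toolx deg -3.6 tilt [ 1.e-04 -0.e+00 -1.e+00] q [ 0.08  0.33  2.08 -0.    0.73 -1.43] mom [-0.03 -0.01  0.01]
nut 0.65 [319. 456.] lm [604.3  39.2  52. ] circ 604.6 39.8 25.3 mean [604.8  38.6  51.2]
nut 0.59 [316. 362.] lm [523.4  42.8  52. ] circ 530.1 43.5 18.0 mean [534.4  41.   51.2]
nut 0.56 [319. 248.] lm [444.5  49.   52. ] circ 444.9 48.9 24.9 mean [442.6  49.3  51.5]
lower 449 x max [ 6.7 12.8 13.8] y [-5.8  0.8  7.2] z [21.3 29.7 40.9]
collar 63 x max [ 8.8 15.2 15.5] y [-8.5  0.4 12. ] z [0.  3.8 7.2]
lug 87 [12.6  0.6 30.4] [10.6 -1.7 28.3] [13.9  2.8 34.4]
```

Call:
play_rows(
  dp=[
    [-0.9, 0.6, -8],
    [0, 0, -8],
    [0, 0, -8],
    [0, 0, -8],
    [0, 0, -8],
    [0, 0, 0],
  ],
  yaw=[0, 0, 0, 0, 0, 0],
)

```text
t: 7.63
ee_pos: [444.4, 48.9, 78.8]
orientation: [-0.097, -3.137, 0.001]
ft_force: [-0.8, -1.5, -0.6]
width: 9.8
grasp_force: 30.0
```

```bash
cat > st.py <<'E'
from h import *
o=ctrl.get_obs(); Rm=R.from_rotvec(o["orientation"]).as_matrix(); tx=np.degrees(np.arctan2(Rm[1,0],Rm[0,0]))
print("t",round(o["t"],2),"ee",np.round(o["ee_pos"],1),"toolx",round((tx+90)%180-90,1),"F",np.round(o["ft_force"],1),"M",np.round(o["moment"],2),"w",round(o["width"],2),"g",round(o["grasp_force"],1),"q6",round(o["qpos"][5],3),"tq6",round(o["joint_torque"][5],2))
E
python3 st.py
```

```text
t 7.63 ee [444.4  48.9  78.8] toolx -3.5 F [-0.8 -1.5 -0.6] M [-0.    0.04  0.04] w 9.84 g 30.0 q6 -1.426 tq6 -0.0
```

Call:
play_rows(
  dp=[
    [0.6, 0, -3],
    [0, 0, -3],
    [0, 0, -2],
    [0, 0, 0],
  ],
  yaw=[0, 0, 0, 0],
)

```text
t: 7.97
ee_pos: [446.1, 49.0, 72.4]
orientation: [-0.097, -3.14, 0.0]
ft_force: [0.3, 0.6, -0.9]
width: 9.8
grasp_force: 30.0
```

```bash
python3 st.py
```

```text
t 7.97 ee [446.1  49.   72.4] toolx -3.5 F [ 0.3  0.6 -0.9] M [ 0.02 -0.01  0.02] w 9.82 g 30.0 q6 -1.426 tq6 -0.0
```

Call:
play_rows(
  dp=[
    [0, 0, -1],
    [0, 0, 0],
    [0, 0, 0],
    [0, 0, 0],
    [0, 0, 0],
  ],
  yaw=[0, -4, -4, -4, 0],
)

```text
t: 8.38
ee_pos: [446.3, 49.0, 71.8]
orientation: [0.428, 3.112, 0.0]
ft_force: [-0.5, 0.1, -0.4]
width: 9.9
grasp_force: 30.0
```

```bash
python3 st.py
```

```text
t 8.38 ee [446.3  49.   71.8] toolx -15.7 F [-0.5  0.1 -0.4] M [ 0.01 -0.01 -0.01] w 9.92 g 30.0 q6 -1.214 tq6 0.99
```

Call:
play_rows(
  dp=[
    [0, 0, 0],
    [0, 0, -0.2],
    [0, 0, 0],
  ],
  yaw=[-2, -2, 0],
)

```text
t: 8.63
ee_pos: [446.2, 49.0, 71.5]
orientation: [0.532, 3.096, 0.0]
ft_force: [0.4, -0.9, -0.5]
width: 10.1
grasp_force: 30.0
```

```bash
python3 st.py
```

```text
t 8.63 ee [446.2  49.   71.5] toolx -19.5 F [ 0.4 -0.9 -0.5] M [-0.01 -0.   -0.01] w 10.1 g 30.0 q6 -1.148 tq6 0.49
```

Call:
play_rows(
  dp=[
    [0, 0, -0.5],
    [0, 0, -0.4],
    [0, 0, 0],
  ],
  yaw=[-2, -2, 0],
)

```text
t: 8.88
ee_pos: [446.2, 49.0, 70.6]
orientation: [0.639, 3.076, 0.0]
ft_force: [-0.1, -0.2, -1.5]
width: 10.1
grasp_force: 30.0
```

```bash
python3 st.py
```

```text
t 8.88 ee [446.2  49.   70.6] toolx -23.5 F [-0.1 -0.2 -1.5] M [-0.02 -0.04 -0.06] w 10.09 g 30.0 q6 -1.078 tq6 0.49
```

Call:
play_rows(
  dp=[
    [0, 0, -0.5],
    [0, 0, -0.2],
    [0, 0, 0],
  ],
  yaw=[-1.5, -1.5, 0],
)

```text
t: 9.13
ee_pos: [446.2, 49.0, 69.9]
orientation: [0.718, 3.058, 0.0]
ft_force: [-0.4, -0.4, -1.8]
width: 9.7
grasp_force: 30.0
```

```bash
python3 st.py
```

```text
t 9.13 ee [446.2  49.   69.9] toolx -26.4 F [-0.4 -0.4 -1.8] M [-0.04 -0.   -0.01] w 9.71 g 30.0 q6 -1.027 tq6 0.37
```

Call:
play_rows(
  dp=[
    [0, 0, -0.4],
    [0, 0, -0.4],
    [0, 0, 0],
  ],
  yaw=[-2, -2, 0],
)

```text
t: 9.38
ee_pos: [446.4, 49.0, 69.3]
orientation: [0.825, 3.031, 0.0]
ft_force: [-0.9, -0.3, 2.3]
width: 9.3
grasp_force: 30.0
```

```bash
python3 st.py
```

```text
t 9.38 ee [446.4  49.   69.3] toolx -30.5 F [-0.9 -0.3  2.3] M [-0.02  0.07 -0.04] w 9.31 g 30.0 q6 -0.956 tq6 0.49
```

Call:
play_rows(
  dp=[
    [0, 0, -0.3],
    [0, 0, -0.3],
    [0, 0, 0],
  ],
  yaw=[-2, -2, 0],
)

```text
t: 9.63
ee_pos: [446.3, 48.9, 68.8]
orientation: [0.93, 3.0, 0.0]
ft_force: [-1.1, -0.6, 6.6]
width: 9.5
grasp_force: 30.0
```

```bash
python3 st.py
```

```text
t 9.63 ee [446.3  48.9  68.8] toolx -34.4 F [-1.1 -0.6  6.6] M [-0.25  0.28 -0.01] w 9.52 g 30.0 q6 -0.887 tq6 0.44
```

Call:
play_rows(
  dp=[
    [0, 0, 0],
    [0, 0, -0.2],
    [0, 0, -0.3],
    [0, 0, -0.3],
    [0, 0, 0],
  ],
  yaw=[-4, -4, -4, -4, 0],
)

```text
t: 10.05
ee_pos: [445.9, 48.8, 67.7]
orientation: [-1.34, -2.841, 0.001]
ft_force: [-1.5, -1.7, 3.2]
width: 9.9
grasp_force: 30.0
```

```bash
python3 st.py
```

```text
t 10.05 ee [445.9  48.8  67.7] toolx -50.5 F [-1.5 -1.7  3.2] M [-0.33  0.33  0.01] w 9.86 g 30.0 q6 -0.606 tq6 0.97
```

Call:
play_rows(
  dp=[
    [0, 0, -0.3],
    [0, 0, -0.3],
    [0, 0, -0.3],
    [0, 0, -0.3],
    [0, 0, 0],
  ],
  yaw=[-4, -4, -4, -4, 0],
)

```text
t: 10.47
ee_pos: [445.6, 48.7, 66.4]
orientation: [-1.721, -2.628, 0.001]
ft_force: [-1.5, -3.1, 1.5]
width: 10.0
grasp_force: 30.0
```

```bash
python3 st.py
```

```text
t 10.47 ee [445.6  48.7  66.4] toolx -66.4 F [-1.5 -3.1  1.5] M [-0.6   0.42 -0.02] w 10.01 g 30.0 q6 -0.328 tq6 0.96
```

Call:
play_rows(
  dp=[
    [0, 0, -0.3],
    [0, 0, -0.3],
    [0, 0, -0.3],
    [0, 0, -0.2],
    [0, 0, 0],
  ],
  yaw=[-3, -3, -3, -3, 0],
)

```text
t: 10.88
ee_pos: [445.1, 48.8, 65.1]
orientation: [-1.984, -2.434, 0.002]
ft_force: [-2.5, -1.8, 2.7]
width: 9.8
grasp_force: 30.0
```

```bash
python3 st.py
```

```text
t 10.88 ee [445.1  48.8  65.1] toolx -78.4 F [-2.5 -1.8  2.7] M [-0.52  0.77 -0.02] w 9.82 g 30.0 q6 -0.12 tq6 0.75
```

Call:
play_rows(
  dp=[
    [0, 0, -0.2],
    [0, 0, -0.1],
    [0, 0, 0],
  ],
  yaw=[-1.5, -1.5, 0],
)

```text
t: 11.13
ee_pos: [444.9, 48.8, 64.8]
orientation: [-2.046, -2.382, 0.003]
ft_force: [-4.9, -2.5, 4.1]
width: 9.9
grasp_force: 30.0
```

```bash
python3 st.py
```

```text
t 11.13 ee [444.9  48.8  64.8] toolx -81.3 F [-4.9 -2.5  4.1] M [-0.5   1.09  0.01] w 9.89 g 30.0 q6 -0.069 tq6 0.4
```

Call:
play_rows(
  dp=[
    [-0.8, -0.6, -0.1],
    [0, 0, -0.2],
    [0, 0, 0],
  ],
  yaw=[-1.5, -1.5, 0],
)

```text
t: 11.38
ee_pos: [444.7, 48.5, 64.6]
orientation: [-2.111, -2.325, 0.001]
ft_force: [-4.5, 1.2, 4.2]
width: 9.7
grasp_force: 30.0
```

```bash
python3 st.py
```

```text
t 11.38 ee [444.7  48.5  64.6] toolx -84.5 F [-4.5  1.2  4.2] M [0.12 1.1  0.07] w 9.71 g 30.0 q6 -0.015 tq6 0.44
```

Call:
play_rows(
  dp=[
    [0, 0, -0.2],
    [0, 0, 0],
  ],
  yaw=[-2, 0],
)

```text
t: 11.55
ee_pos: [444.6, 48.5, 64.5]
orientation: [-2.151, -2.288, 0.001]
ft_force: [-5.9, 0.2, 7.5]
width: 9.4
grasp_force: 30.0
```

```bash
python3 st.py
```

```text
t 11.55 ee [444.6  48.5  64.5] toolx -86.5 F [-5.9  0.2  7.5] M [0.08 1.3  0.18] w 9.4 g 30.0 q6 0.02 tq6 0.56
```

Call:
play_rows(
  dp=[
    [-0.8, 0, 0],
    [0, 0, 0],
  ],
  yaw=[-2, 0],
)

```text
t: 11.72
ee_pos: [444.5, 48.5, 64.6]
orientation: [2.191, 2.251, 0.0]
ft_force: [-4.1, 0.9, 5.5]
width: 9.4
grasp_force: 30.0
```

```bash
python3 st.py
```

```text
t 11.72 ee [444.5  48.5  64.6] toolx -88.4 F [-4.1  0.9  5.5] M [0.1  1.01 0.31] w 9.41 g 30.0 q6 0.055 tq6 0.69
```

Call:
play_rows(
  dp=[
    [0, 0, 0],
    [0, 0, 0],
  ],
  yaw=[-2, 0],
)

```text
t: 11.88
ee_pos: [444.5, 48.5, 64.7]
orientation: [-2.23, -2.213, 0.0]
ft_force: [-4.2, 1.0, 5.7]
width: 9.8
grasp_force: 30.2
```

```bash
python3 st.py
```

```text
t 11.88 ee [444.5  48.5  64.7] toolx 89.6 F [-4.2  1.   5.7] M [0.19 0.99 0.47] w 9.81 g 30.2 q6 0.089 tq6 0.85
```

Call:
play_rows(
  dp=[
    [0, 0, 0],
    [0, 0, 0],
    [0, 0, 0],
    [0, 0, 0],
    [0, 0, 0],
  ],
  yaw=[1.5, 0, 0, 0, 0],
  gripper=0.4,
)

```text
t: 12.3
ee_pos: [445.0, 48.4, 64.6]
orientation: [2.202, 2.24, 0.001]
ft_force: [0.9, 0.2, 0.3]
width: 39.6
grasp_force: 0.0
```

Call:
play_rows(
  dp=[
    [0, 0, 15],
    [0, 0, 25],
    [0, 0, 30],
    [6, -27, 0],
    [8, -30, 0],
    [8, -30, 0],
    [8, -30, 0],
    [8, -30, 0],
  ],
  yaw=[0, 0, 5, 6, 6.5, 6.5, 6.5, 6.5],
)

```text
t: 12.97
ee_pos: [482.9, -100.1, 134.7]
orientation: [1.369, 2.827, 0.0]
ft_force: [1.0, -0.4, -0.5]
width: 52.8
grasp_force: 0.0
```

Call:
play_rows(
  dp=[
    [8, -30, 0],
    [8, -30, 0],
    [8, -31, -4],
    [0, 0, 0],
    [0, 0, 0],
    [0, 0, 0],
  ],
  yaw=[6.5, 6.5, 6.5, 6.5, 4, 0],
)

```text
t: 13.47
ee_pos: [506.5, -190.4, 130.2]
orientation: [-0.599, -3.084, -0.0]
ft_force: [0.3, -0.4, -0.4]
width: 52.9
grasp_force: 0.0
```

```bash
python3 near.py w7; python3 st.py
```

```text
t 13.4667 ee [ 506.5 -190.4  130.2] toolx deg -22.0 tilt [-1.e-04  0.e+00 -1.e+00] q [-0.38  0.43  1.88 -0.    0.83 -1.57] w 52.9
blob px [318. 261.] 858 mean [ 508.3 -189.8   78.5] rect [ 509.  -190.1   10.    29.5] pca [ 9.7 29. ] deg -17.5 ztop 79.9
lm 0.89 [ 588.4 -203.5    7.5]
lm 0.57 [ 507.9 -189.3    7.5]
t 13.57 ee [ 506.5 -189.6  130.4] toolx -22.2 F [-0.4  0.4  0. ] M [-0.04  0.01  0.02] w 52.66 g 0.0 q6 -1.564 tq6 -0.17
```

Call:
play_rows(
  dp=[
    [2.5, -0.3, -20],
    [0, 0, -20],
    [0, 0, -20],
    [0, 0, -10],
    [0, 0, 0],
  ],
  yaw=[4.6, 0, 0, 0, 0],
)

```text
t: 13.98
ee_pos: [507.7, -189.0, 58.6]
orientation: [-0.477, -3.101, -0.001]
ft_force: [-0.0, -0.7, 0.0]
width: 52.4
grasp_force: 0.0
```

Call:
play_rows(
  dp=[
    [0, 0, 0],
    [0, 0, 0],
    [0, 0, 0],
    [0, 0, 0],
    [0, 0, 0],
    [0, 0, 0],
    [0, 0, 0],
    [0, 0, 0],
  ],
  yaw=[0, 0, 0, 0, 0, 0, 0, 0],
  gripper=1.0,
)

```text
t: 14.65
ee_pos: [509.3, -190.0, 60.8]
orientation: [0.476, 3.105, 0.0]
ft_force: [-1.4, 0.4, 3.1]
width: 10.0
grasp_force: 30.0
```

```bash
python3 st.py
```

```text
t 14.65 ee [ 509.3 -190.    60.8] toolx -17.5 F [-1.4  0.4  3.1] M [ 0.14 -0.04  0.02] w 9.99 g 30.0 q6 -1.645 tq6 0.0
```

Call:
play_rows(
  dp=[
    [0, 0, 10],
    [0, 0, 20],
    [0, 0, 30],
    [2.2, 15, 25],
    [2.2, 33, 0],
    [2.2, 33, 0],
    [2.2, 33, 0],
    [2.2, 33, 0],
  ],
  yaw=[0, 0, 0, 2, 2, 2, 2, 2],
)

```text
t: 15.32
ee_pos: [519.9, -41.7, 146.4]
orientation: [0.202, 3.135, -0.0]
ft_force: [0.8, -0.7, -0.1]
width: 9.6
grasp_force: 30.0
```

Call:
play_rows(
  dp=[
    [2.2, 33, 0],
    [2.2, 33, -10],
    [0, 20, -15],
    [0, 0, 0],
    [0, 0, 0],
  ],
  yaw=[2, 2, 0, 0, 0],
)

```text
t: 15.73
ee_pos: [523.7, 43.8, 120.3]
orientation: [-0.09, -3.139, 0.001]
ft_force: [0.1, 0.5, -0.3]
width: 10.0
grasp_force: 30.0
```

```bash
python3 nut.py w8; python3 st.py
```

```text
t 15.7333 ee [523.7  43.8 120.3] toolx deg -3.3 tilt [-1.7e-03 -3.0e-04 -1.0e+00] q [ 0.06  0.43  1.92 -0.    0.8  -1.45] mom [ 0.    0.01 -0.02]
nut 0.93 [318. 254.] lm [524.9  44.3  52. ] circ 524.8 44.1 24.8 mean [521.8  44.3  51.5]
nut 0.81 [317. 369.] lm [605.4  39.1  52. ] circ 608.1 39.1 16.9 mean [607.1  40.6  51.1]
lower 451 x max [ 5.7 11.6 12.7] y [-6.   0.3  6.8] z [21.6 29.8 40.8]
collar 51 x max [10.2 14.4 14.5] y [-8.2 -0.5 11.6] z [0.1 0.8 6.9]
lug 66 [11.9  0.5 30.7] [10.5 -1.7 27.9] [12.9  2.8 34.5]
t 15.83 ee [524.6  42.4 121.1] toolx -3.4 F [ 0.2  0.3 -1. ] M [-0.04  0.04 -0.02] w 9.86 g 30.0 q6 -1.452 tq6 0.0
```

Call:
play_rows(
  dp=[
    [0, 0.6, -8],
    [0, 0, -8],
    [0, 0, -8],
    [0, 0, -8],
    [0, 0, -8],
    [0, 0, 0],
  ],
  yaw=[0, 0, 0, 0, 0, 0],
)

```text
t: 16.33
ee_pos: [523.2, 43.3, 78.5]
orientation: [-0.095, -3.137, 0.0]
ft_force: [-0.4, 0.6, -0.9]
width: 9.8
grasp_force: 30.0
```

```bash
python3 st.py
```

```text
t 16.33 ee [523.2  43.3  78.5] toolx -3.5 F [-0.4  0.6 -0.9] M [0.03 0.05 0.  ] w 9.78 g 30.0 q6 -1.45 tq6 -0.0
```

Call:
play_rows(
  dp=[
    [0, 0, -3],
    [0, 0, -3],
    [0, 0, -2],
    [0, 0, 0],
  ],
  yaw=[0, 0, 0, 0],
)

```text
t: 16.67
ee_pos: [524.3, 43.7, 72.2]
orientation: [-0.094, -3.14, 0.0]
ft_force: [0.2, 0.1, -0.7]
width: 9.8
grasp_force: 30.0
```

```bash
python3 st.py
```

```text
t 16.67 ee [524.3  43.7  72.2] toolx -3.4 F [ 0.2  0.1 -0.7] M [ 0.05 -0.05 -0.05] w 9.77 g 30.0 q6 -1.45 tq6 -0.0
```

Call:
play_rows(
  dp=[
    [0, 0, -1],
    [0, 0, 0],
    [0, 0, 0],
    [0, 0, 0],
    [0, 0, 0],
  ],
  yaw=[0, -3, -3, -3, 0],
)

```text
t: 17.08
ee_pos: [524.6, 43.7, 71.7]
orientation: [0.343, 3.122, 0.0]
ft_force: [0.2, 0.9, -0.6]
width: 9.8
grasp_force: 30.0
```

```bash
python3 st.py
```

```text
t 17.08 ee [524.6  43.7  71.7] toolx -12.5 F [ 0.2  0.9 -0.6] M [-0.02 -0.01  0.01] w 9.85 g 30.0 q6 -1.291 tq6 0.74
```

Call:
play_rows(
  dp=[
    [0, 0, 0],
    [0, 0, -0.2],
    [0, 0, 0],
  ],
  yaw=[-3, -3, 0],
)

```text
t: 17.33
ee_pos: [524.7, 43.7, 71.6]
orientation: [0.503, 3.101, -0.0]
ft_force: [-0.4, -1.2, 1.3]
width: 10.0
grasp_force: 30.0
```

```bash
python3 st.py
```

```text
t 17.33 ee [524.7  43.7  71.6] toolx -18.4 F [-0.4 -1.2  1.3] M [-0.02  0.06  0.07] w 10.01 g 30.0 q6 -1.188 tq6 0.83
```

Call:
play_rows(
  dp=[
    [0, 0, -0.4],
    [0, 0, -0.4],
    [0, 0, 0],
  ],
  yaw=[-2, -2, 0],
)

```text
t: 17.58
ee_pos: [524.8, 43.6, 71.4]
orientation: [0.608, 3.081, -0.0]
ft_force: [-2.4, -1.1, 9.2]
width: 9.8
grasp_force: 30.1
```

```bash
python3 st.py
```

```text
t 17.58 ee [524.8  43.6  71.4] toolx -22.3 F [-2.4 -1.1  9.2] M [-0.12  0.53  0.35] w 9.75 g 30.1 q6 -1.12 tq6 0.81
```

Call:
play_rows(
  dp=[
    [0, 0, 0.7],
    [0, 0, 0],
  ],
  yaw=[0, 0],
)

```text
t: 17.75
ee_pos: [524.7, 43.6, 71.6]
orientation: [0.607, 3.082, -0.0]
ft_force: [-1.1, -0.5, 3.8]
width: 9.7
grasp_force: 30.0
```

```bash
python3 st.py
```

```text
t 17.75 ee [524.7  43.6  71.6] toolx -22.3 F [-1.1 -0.5  3.8] M [-0.17  0.1   0.38] w 9.66 g 30.0 q6 -1.121 tq6 0.34
```

Call:
play_rows(
  dp=[
    [0, 0, -0.2],
    [0, 0, 0],
  ],
  yaw=[-2.5, 0],
)

```text
t: 17.92
ee_pos: [524.8, 43.6, 71.5]
orientation: [0.677, 3.067, -0.0]
ft_force: [-0.6, -0.9, 6.3]
width: 9.5
grasp_force: 30.4
```

```bash
python3 st.py
```

```text
t 17.92 ee [524.8  43.6  71.5] toolx -24.9 F [-0.6 -0.9  6.3] M [-0.21  0.26  0.49] w 9.51 g 30.4 q6 -1.075 tq6 1.04
```

Torque rises at the stop's stiffness with no descent at about 0.35 rad, so this screw binds. Backing it out.

Call:
play_rows(
  dp=[
    [0, 0, 0],
    [0, 0, 0],
    [0, 0, 0],
    [0, 0, 0],
    [0, 0, 0],
  ],
  yaw=[5.5, 5.5, 5.5, 5, 0],
)

```text
t: 18.33
ee_pos: [524.4, 43.7, 70.9]
orientation: [-0.088, -3.14, -0.0]
ft_force: [0.0, -0.7, 0.0]
width: 9.7
grasp_force: 30.0
```

Call:
play_rows(
  dp=[
    [0, 0, 2],
    [0, 0, 3],
    [0, 0, 3],
    [0, 0, 0],
  ],
  yaw=[0, 0, 0, 0],
)

```text
t: 18.67
ee_pos: [524.9, 43.7, 79.7]
orientation: [0.096, 3.139, 0.0]
ft_force: [0.2, -0.9, -0.3]
width: 10.1
grasp_force: 30.0
```

```bash
python3 st.py; python3 - <<'E'
from h import *
p=shot("top"); c=cloud(p); v,u=np.mgrid[0:480,0:640]
m=(u>90)&(u<205)&(v>270)&(v<390)&(c[...,2]>33)&(c[...,2]<46)
P=c[m][:,:2].astype(np.float32); print(len(P),cv2.minAreaRect(P))
for r in models.landmark_of(p,"tray")[:1]: print(atz(p,r["location"],0))
E
```

```text
t 18.67 ee [524.9  43.7  79.7] toolx -3.5 F [ 0.2 -0.9 -0.3] M [0.01 0.02 0.04] w 10.15 g 30.0 q6 -1.449 tq6 0.02
770 ((468.99359130859375, 303.54638671875), (112.06452178955078, 131.51333618164062), 74.64217376708984)
[470.62935682 297.39302037   0.        ]
```

Call:
play_rows(
  dp=[
    [0, 0, 15],
    [0, 0, 25],
    [0, 15, 30],
    [-7, 33, 0],
    [-7, 33, 0],
    [-7, 33, 0],
    [-7, 33, 0],
    [-7, 33, 0],
  ],
  yaw=[0, 0, 0, 0, 0, 0, 0, 0],
)

```text
t: 19.43
ee_pos: [488.9, 225.1, 149.1]
orientation: [0.095, 3.14, 0.0]
ft_force: [0.5, -0.1, -1.6]
width: 9.6
grasp_force: 30.0
```

Call:
play_rows(
  dp=[
    [-7, 33, -5],
    [-7, 33, -15],
    [-7, 12, -25],
    [0, 0, -25],
    [0, 0, 0],
    [0, 0, 0],
  ],
  yaw=[0, 0, 0, 0, 0, 0],
)

```text
t: 19.93
ee_pos: [467.4, 301.2, 78.1]
orientation: [-0.094, -3.137, 0.003]
ft_force: [0.4, 0.4, -0.3]
width: 9.5
grasp_force: 30.0
```

```bash
python3 st.py
```

```text
t 19.93 ee [467.4 301.2  78.1] toolx -3.4 F [ 0.4  0.4 -0.3] M [ 0.01 -0.07 -0.03] w 9.53 g 30.0 q6 -0.96 tq6 0.01
```

Call:
play_rows(
  dp=[
    [1, 0.5, -8],
    [0, 0, -7],
    [0, 0, -3],
    [0, 0, -1.5],
    [0, 0, 0],
  ],
  yaw=[0, 0, 0, 0, 0],
)

```text
t: 20.35
ee_pos: [469.6, 301.8, 59.6]
orientation: [0.095, 3.14, 0.0]
ft_force: [-0.5, -0.2, -0.7]
width: 9.9
grasp_force: 30.0
```

```bash
python3 st.py
```

```text
t 20.35 ee [469.6 301.8  59.6] toolx -3.5 F [-0.5 -0.2 -0.7] M [-0.04  0.   -0.01] w 9.85 g 30.0 q6 -0.96 tq6 0.0
```

Call:
play_rows(
  dp=[
    [0, 0, 0],
    [0, 0, 0],
    [0, 0, 0],
    [0, 0, 0],
    [0, 0, 0],
  ],
  yaw=[0, 0, 0, 0, 0],
  gripper=0.4,
)

```text
t: 20.77
ee_pos: [469.5, 302.3, 59.7]
orientation: [0.094, 3.14, 0.0]
ft_force: [-0.1, 0.0, -0.2]
width: 39.8
grasp_force: 0.0
```

Call:
play_rows(
  dp=[
    [0, 0, 10],
    [0, 0, 20],
    [0, 0, 30],
    [20, 0, 20],
    [30, 0, 0],
    [0, 0, 0],
  ],
  yaw=[0, 0, 0, 0, 0, 0],
)

```text
t: 21.27
ee_pos: [525.1, 303.4, 143.0]
orientation: [0.095, 3.132, 0.006]
ft_force: [-0.2, 0.3, -0.4]
width: 52.8
grasp_force: 0.0
```

```bash
python3 - <<'E'
from h import *
p=shot("wrist"); save(p,"w9.png")
E
```

```text
(no output)
```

View pics/w9.png

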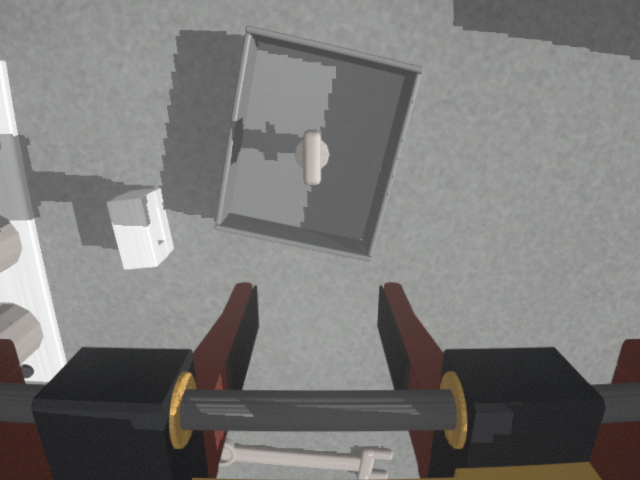

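The rejected screw stands in the tray's middle at (313,155). Now to the third screw.

Call:
play_rows(
  dp=[
    [4.7, -36, 0],
    [4.7, -36, 0],
    [4.7, -36, 0],
    [4.7, -36, 0],
    [4.7, -36, 0],
    [4.7, -36, 0],
    [4.7, -36, 0],
    [4.7, -36, 0],
  ],
  yaw=[1, 1, 1, 1, 1, 1, 1, 1],
)

```text
t: 21.98
ee_pos: [555.6, 12.8, 139.4]
orientation: [0.127, -3.137, -0.0]
ft_force: [0.2, 0.1, -0.3]
width: 52.8
grasp_force: 0.0
```

Call:
play_rows(
  dp=[
    [4.7, -36, 0],
    [4.7, -36, 0],
    [4.7, -36, 0],
    [4.7, -36, 0],
    [4.7, -36, -5],
    [4.7, -36, -5],
    [0, 0, 0],
    [0, 0, 0],
  ],
  yaw=[1.1, 1.1, 1.1, 1.1, 1.1, 1, 0, 0],
)

```text
t: 22.65
ee_pos: [584.0, -202.8, 128.8]
orientation: [0.298, -3.126, -0.002]
ft_force: [-0.4, 0.7, 0.4]
width: 52.3
grasp_force: 0.0
```

```bash
python3 near.py w10; python3 st.py
```

```text
t 22.65 ee [ 584.  -202.8  128.8] toolx deg 10.9 tilt [-1.8e-03  9.0e-04 -1.0e+00] q [-0.35  0.53  1.7   0.    0.91 -2.11] w 52.3
blob px [316. 264.] 848 mean [ 587.2 -202.4   78.5] rect [ 587.9 -202.1   29.5    9.6] pca [ 9.5 28.8] deg 10.3 ztop 79.8
lm 0.59 [ 587.2 -202.3    7.5]
t 22.75 ee [ 584.2 -200.7  129.2] toolx 11.0 F [-0.5  0.3  0.1] M [ 0.05  0.04 -0.03] w 52.67 g 0.0 q6 -2.114 tq6 -0.01
```

Call:
play_rows(
  dp=[
    [3.6, -0.5, -20],
    [0, 0, -20],
    [0, 0, -20],
    [0, 0, -9],
    [0, 0, 0],
  ],
  yaw=[-0.6, 0, 0, 0, 0],
)

```text
t: 23.17
ee_pos: [587.1, -200.1, 58.6]
orientation: [0.289, -3.124, -0.003]
ft_force: [-0.2, -0.2, 1.0]
width: 52.7
grasp_force: 0.0
```

Call:
play_rows(
  dp=[
    [0, 0, 0],
    [0, 0, 0],
    [0, 0, 0],
    [0, 0, 0],
    [0, 0, 0],
    [0, 0, 0],
    [0, 0, 0],
    [0, 0, 0],
  ],
  yaw=[0, 0, 0, 0, 0, 0, 0, 0],
  gripper=1.0,
)

```text
t: 23.83
ee_pos: [589.0, -202.5, 60.8]
orientation: [-0.286, 3.128, -0.0]
ft_force: [0.3, 0.6, 2.5]
width: 10.0
grasp_force: 30.0
```

```bash
python3 st.py
```

```text
t 23.83 ee [ 589.  -202.5   60.8] toolx 10.5 F [0.3 0.6 2.5] M [ 0.    0.09 -0.  ] w 9.97 g 30.0 q6 -2.103 tq6 -0.0
```

Call:
play_rows(
  dp=[
    [0, 0, 10],
    [0, 0, 20],
    [0, 0, 30],
    [2, 21, 25],
    [2, 34, 0],
    [2, 34, 0],
    [2, 34, 0],
    [2, 34, 0],
  ],
  yaw=[0, 0, 0, -2, -2, -2, -2, -2],
)

```text
t: 24.5
ee_pos: [598.7, -44.1, 146.5]
orientation: [-0.009, 3.141, -0.0]
ft_force: [0.5, 0.0, -0.1]
width: 10.1
grasp_force: 30.0
```

Call:
play_rows(
  dp=[
    [3, 34, 0],
    [3, 34, -10],
    [2, 16, -15],
    [0, 0, 0],
    [0, 0, 0],
    [0, 0, 0],
  ],
  yaw=[-2, -2, 0, 0, 0, 0],
)

```text
t: 25.0
ee_pos: [606.9, 38.0, 121.1]
orientation: [0.097, 3.14, -0.0]
ft_force: [0.9, 0.0, -0.9]
width: 9.8
grasp_force: 30.0
```

```bash
python3 nut.py w11; python3 st.py
```

```text
t 25.0 ee [606.9  38.  121.1] toolx deg -3.5 tilt [ 1.e-04 -3.e-04 -1.e+00] q [ 0.04  0.53  1.73 -0.    0.88 -1.47] mom [-0.03  0.01 -0.  ]
nut 0.73 [318. 107.] lm [524.1  43.6  52. ] circ 524.6 44.3 24.8 mean [524.2  44.5  51.6]
lower 448 x max [ 6.5 12.5 13.5] y [-6.   0.3  7. ] z [22.1 29.7 40.7]
collar 57 x max [ 8.9 14.9 15.4] y [-8.6  0.4 10.3] z [0.1 3.7 6.4]
lug 81 [12.5  0.5 30.4] [10.6 -1.7 28.2] [13.9  2.8 34.7]
t 25.1 ee [607.2  37.4 121.4] toolx -3.6 F [-0.5  0.2 -0.6] M [ 0.05  0.02 -0.03] w 10.21 g 30.0 q6 -1.466 tq6 -0.01
```

Call:
play_rows(
  dp=[
    [-1.7, 0.9, -8],
    [0, 0, -8],
    [0, 0, -8],
    [0, 0, -8],
    [0, 0, -8],
    [0, 0, 0],
  ],
  yaw=[0, 0, 0, 0, 0, 0],
)

```text
t: 25.6
ee_pos: [603.8, 39.4, 78.2]
orientation: [-0.097, -3.137, 0.0]
ft_force: [-1.2, 0.3, -1.5]
width: 9.8
grasp_force: 30.0
```

```bash
python3 st.py
```

```text
t 25.6 ee [603.8  39.4  78.2] toolx -3.5 F [-1.2  0.3 -1.5] M [ 0.02  0.02 -0.05] w 9.83 g 30.0 q6 -1.463 tq6 -0.0
```

Call:
play_rows(
  dp=[
    [0, 0, -3],
    [0, 0, -3],
    [0, 0, -2],
    [0, 0, 0],
  ],
  yaw=[0, 0, 0, 0],
)

```text
t: 25.93
ee_pos: [605.0, 39.6, 72.2]
orientation: [-0.097, -3.14, 0.0]
ft_force: [0.8, 0.5, -0.8]
width: 9.6
grasp_force: 30.0
```

```bash
python3 st.py
```

```text
t 25.93 ee [605.   39.6  72.2] toolx -3.5 F [ 0.8  0.5 -0.8] M [ 0.01  0.01 -0.02] w 9.65 g 30.0 q6 -1.463 tq6 -0.0
```

Call:
play_rows(
  dp=[
    [0, 0, -1],
    [0, 0, 0],
    [0, 0, 0],
    [0, 0, 0],
    [0, 0, 0],
  ],
  yaw=[0, -4, -4, -4, 0],
)

```text
t: 26.35
ee_pos: [605.3, 39.6, 71.8]
orientation: [0.428, 3.112, 0.0]
ft_force: [-0.4, -0.3, -0.3]
width: 9.9
grasp_force: 30.0
```

```bash
python3 st.py
```

```text
t 26.35 ee [605.3  39.6  71.8] toolx -15.7 F [-0.4 -0.3 -0.3] M [ 0.01 -0.01  0.  ] w 9.91 g 30.0 q6 -1.251 tq6 0.99
```

Call:
play_rows(
  dp=[
    [0, 0, 0],
    [0, 0, -0.4],
    [0, 0, 0],
  ],
  yaw=[-2.5, -2.5, 0],
)

```text
t: 26.6
ee_pos: [605.2, 39.6, 71.3]
orientation: [0.559, 3.091, 0.0]
ft_force: [0.6, -0.0, -0.4]
width: 10.2
grasp_force: 30.0
```

```bash
python3 st.py
```

```text
t 26.6 ee [605.2  39.6  71.3] toolx -20.5 F [ 0.6 -0.  -0.4] M [-0.02 -0.01  0.04] w 10.17 g 30.0 q6 -1.167 tq6 0.61
```

Call:
play_rows(
  dp=[
    [0, 0, -0.4],
    [0, 0, -0.4],
    [0, 0, 0],
  ],
  yaw=[-2, -2, 0],
)

```text
t: 26.85
ee_pos: [605.2, 39.6, 70.4]
orientation: [0.665, 3.07, 0.0]
ft_force: [-0.5, -0.7, -0.9]
width: 9.5
grasp_force: 30.0
```

```bash
python3 st.py
```

```text
t 26.85 ee [605.2  39.6  70.4] toolx -24.5 F [-0.5 -0.7 -0.9] M [0.01 0.   0.01] w 9.5 g 30.0 q6 -1.098 tq6 0.49
```

Call:
play_rows(
  dp=[
    [0, 0, -0.4],
    [0, 0, -0.4],
    [0, 0, 0],
  ],
  yaw=[-2, -2, 0],
)

```text
t: 27.1
ee_pos: [605.3, 39.6, 69.6]
orientation: [0.772, 3.045, 0.0]
ft_force: [1.6, 0.1, 0.3]
width: 10.1
grasp_force: 30.0
```

```bash
python3 st.py
```

```text
t 27.1 ee [605.3  39.6  69.6] toolx -28.4 F [1.6 0.1 0.3] M [ 0.01 -0.02  0.06] w 10.12 g 30.0 q6 -1.029 tq6 0.49
```

Call:
play_rows(
  dp=[
    [0, 0, -0.3],
    [0, 0, -0.2],
    [0, 0, 0],
  ],
  yaw=[-3, -3, 0],
)

```text
t: 27.35
ee_pos: [605.3, 39.6, 69.2]
orientation: [0.931, 3.0, 0.0]
ft_force: [0.2, -0.1, 0.2]
width: 9.9
grasp_force: 30.0
```

```bash
python3 st.py
```

```text
t 27.35 ee [605.3  39.6  69.2] toolx -34.5 F [ 0.2 -0.1  0.2] M [-0.06 -0.02 -0.01] w 9.86 g 30.0 q6 -0.923 tq6 0.73
```

Call:
play_rows(
  dp=[
    [0, 0, -0.2],
    [0, 0, -0.3],
    [0, 0, -0.3],
    [0, 0, -0.3],
    [0, 0, 0],
  ],
  yaw=[-4, -4, -4, -4, 0],
)

```text
t: 27.77
ee_pos: [605.1, 39.5, 67.9]
orientation: [-1.339, -2.842, 0.0]
ft_force: [0.1, -0.9, -0.9]
width: 9.7
grasp_force: 30.0
```

```bash
python3 st.py
```

```text
t 27.77 ee [605.1  39.5  67.9] toolx -50.5 F [ 0.1 -0.9 -0.9] M [-0.16  0.12 -0.01] w 9.66 g 30.0 q6 -0.644 tq6 0.99
```

Free too. Continue to the stop, with a small shift for the grip offset as it turns.

Call:
play_rows(
  dp=[
    [-0.1, -0.2, -0.3],
    [-0.1, -0.2, -0.3],
    [-0.1, -0.1, -0.3],
    [-0.1, -0.1, -0.3],
    [0, 0, 0],
  ],
  yaw=[-4, -4, -4, -4, 0],
)

```text
t: 28.18
ee_pos: [604.7, 39.0, 66.7]
orientation: [-1.721, -2.628, 0.0]
ft_force: [0.1, -0.2, -0.8]
width: 9.7
grasp_force: 30.0
```

```bash
python3 st.py
```

```text
t 28.18 ee [604.7  39.   66.7] toolx -66.4 F [ 0.1 -0.2 -0.8] M [-0.07  0.05  0.03] w 9.71 g 30.0 q6 -0.367 tq6 0.99
```

Call:
play_rows(
  dp=[
    [-0.1, -0.1, -0.3],
    [-0.1, 0, -0.3],
    [-0.1, 0, -0.3],
    [-0.1, 0, -0.2],
    [0, 0, 0],
  ],
  yaw=[-3, -3, -3, -3, 0],
)

```text
t: 28.6
ee_pos: [604.2, 38.9, 65.6]
orientation: [-1.984, -2.435, 0.0]
ft_force: [-0.0, -0.1, -0.5]
width: 9.6
grasp_force: 30.0
```

```bash
python3 st.py
```

```text
t 28.6 ee [604.2  38.9  65.6] toolx -78.3 F [-0.  -0.1 -0.5] M [-0.09  0.12 -0.01] w 9.63 g 30.0 q6 -0.159 tq6 0.75
```

Call:
play_rows(
  dp=[
    [-0.2, 0, -0.2],
    [-0.2, 0, -0.2],
    [0, 0, 0],
  ],
  yaw=[-2, -2, 0],
)

```text
t: 28.85
ee_pos: [604.0, 38.8, 65.4]
orientation: [2.067, 2.365, 0.0]
ft_force: [0.7, -0.6, -0.2]
width: 9.7
grasp_force: 30.0
```

```bash
python3 st.py
```

```text
t 28.85 ee [604.   38.8  65.4] toolx -82.3 F [ 0.7 -0.6 -0.2] M [-0.14  0.07 -0.  ] w 9.75 g 30.0 q6 -0.089 tq6 0.53
```

Call:
play_rows(
  dp=[
    [0, 0, -0.3],
    [0, 0, -0.3],
    [0, 0, 0],
  ],
  yaw=[-2, -2, 0],
)

```text
t: 29.1
ee_pos: [604.1, 38.9, 65.2]
orientation: [2.149, 2.292, 0.0]
ft_force: [-0.9, 0.2, 5.3]
width: 10.3
grasp_force: 30.0
```

```bash
python3 st.py
```

```text
t 29.1 ee [604.1  38.9  65.2] toolx -86.3 F [-0.9  0.2  5.3] M [-0.07  0.38  0.18] w 10.27 g 30.0 q6 -0.02 tq6 0.62
```

Call:
play_rows(
  dp=[
    [0, 0, -0.2],
    [0, 0, 0],
  ],
  yaw=[-2, 0],
)

```text
t: 29.27
ee_pos: [604.1, 38.9, 65.2]
orientation: [2.188, 2.254, 0.0]
ft_force: [-2.1, 0.1, 5.7]
width: 10.0
grasp_force: 30.0
```

```bash
python3 st.py
```

```text
t 29.27 ee [604.1  38.9  65.2] toolx -88.3 F [-2.1  0.1  5.7] M [-0.06  0.58  0.28] w 9.98 g 30.0 q6 0.015 tq6 0.69
```

Call:
play_rows(
  dp=[
    [0, 0, -0.2],
    [0, 0, 0],
  ],
  yaw=[-2, 0],
)

```text
t: 29.43
ee_pos: [604.2, 38.9, 65.2]
orientation: [2.226, 2.216, 0.0]
ft_force: [-2.4, -0.0, 9.2]
width: 9.7
grasp_force: 30.2
```

```bash
python3 st.py
```

```text
t 29.43 ee [604.2  38.9  65.2] toolx 89.7 F [-2.4 -0.   9.2] M [-0.05  0.64  0.46] w 9.73 g 30.2 q6 0.05 tq6 0.85
```

Call:
play_rows(
  dp=[
    [0, 0, 0],
    [0, 0, 0],
    [0, 0, 0],
    [0, 0, 0],
    [0, 0, 0],
  ],
  yaw=[1.5, 0, 0, 0, 0],
  gripper=0.4,
)

```text
t: 29.85
ee_pos: [604.0, 38.9, 64.1]
orientation: [-2.202, -2.241, 0.0]
ft_force: [0.5, 0.0, -0.3]
width: 39.7
grasp_force: 0.0
```

Call:
play_rows(
  dp=[
    [0, 0, 15],
    [0, 0, 25],
    [-10, -15, 30],
    [-20, -20, 30],
    [-20, -20, 30],
    [0, -10, 20],
    [0, 0, 0],
    [0, 0, 0],
  ],
  yaw=[0, 0, 0, 0, 0, 0, 0, 0],
)

```text
t: 30.52
ee_pos: [554.7, -26.6, 215.4]
orientation: [2.202, 2.237, 0.003]
ft_force: [0.9, -0.0, -0.2]
width: 53.0
grasp_force: 0.0
```

```bash
python3 - <<'E'
from h import *
o=ctrl.get_obs(); print(o["t"],np.round(o["ee_pos"],1))
p=shot("wrist"); save(p,"w12.png"); c=cloud(p)
for n,g in(("nut0",(445,49)),("nut2",(604.5,39.3))):
    m=(np.hypot(c[...,0]-g[0],c[...,1]-g[1])<20)&(c[...,2]>70)&(c[...,2]<100)&(p["range_z"]>0); Q=c[m]
    z=np.percentile(Q[:,2],95); P=Q[Q[:,2]>z-4]; ev,V=np.linalg.eigh(np.cov(P[:,:2].T))
    print(n,len(P),"top z",round(z,1),"mean",np.round(P.mean(0),1),"deg",round(np.degrees(np.arctan2(V[1,1],V[0,1])),1),np.round(np.sqrt(ev)*3.46,1))
E
```

```text
30.5167 [554.7 -26.6 215.4]
nut0 570 top z 83.8 mean [446.6  50.8  82.4] deg 97.5 [ 9.3 27.9]
nut2 576 top z 83.6 mean [604.6  41.4  82.2] deg 96.8 [ 9.6 28.6]
```

View pics/w12.png

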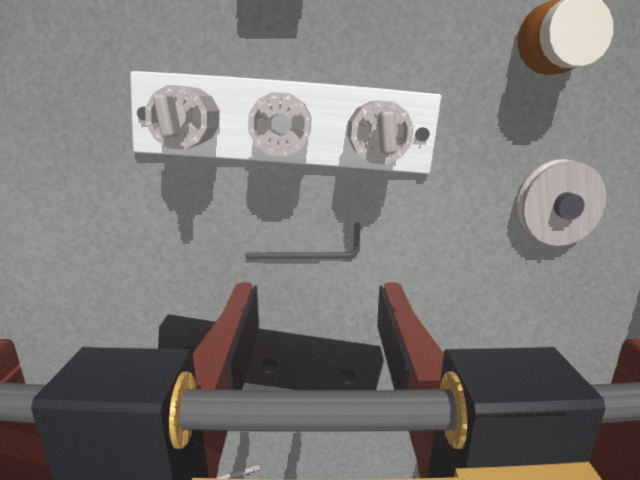

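Both screws sit in nut0 (178,117) and nut2 (382,132) with their heads turned about 1.38 rad from the slots and their tops at 83.7 mm, which is home. Nut1 (280,123) is empty.

```bash
python3 -c "
from h import *
print(ticket.close_job())"
```

```text
the job is handed in; nothing more can be done
None
```

I handed the job in at about 30.5 s: two screws turned freely and are fully home in nut0 and nut2, while the middle rack screw bound at about 0.35 rad, so I backed it out and stood it upright in the reject tray.

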